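Find the ballasted model tower and present it over its plot

TASK

One of the two model towers in the tray has a steel core inside: lift the blue-roofed one well clear of the tray to feel its weight and set it back upright in the tray without dropping it, then lift the orange-roofed one and feel its weight too. With the lighter one left standing in the tray, turn the heavier one square to the green plot on the city model (long side along long side) and finish still holding it in the gripper, still and upright, centred over the plot with about 7 cm of air beneath it. Leave everything else on the bench where it is.

Things in the scene. Friction and masses are not known exactly. Their poses are not given: they have to be found in the camera images.
- blue_tower_mid (a point): centre (half-way up) of the blue-roofed model tower: a closed white block with dark window bands and its roof blue, loose, 64 mm (own x) x 44 mm (own y) x 80 mm tall (own z up); grip it across the 44 mm. It stands upright in one bay of the tray. Outside the same as the orange tower but for the roof; one of the two, either one, has a loose steel core shut inside and weighs 0.45 to 0.65 kg, the other holds a wooden core and weighs 0.15 to 0.22 kg
- orange_tower_mid (a point): centre (half-way up) of the orange-roofed model tower: a closed white block with dark window bands and its roof orange, loose, 64 mm (own x) x 44 mm (own y) x 80 mm tall (own z up); grip it across the 44 mm. It stands upright in one bay of the tray. Outside the same as the blue tower but for the roof; one of the two, either one, has a loose steel core shut inside and weighs 0.45 to 0.65 kg, the other holds a wooden core and weighs 0.15 to 0.22 kg
- blue_tower: the blue-roofed tower itself; origin at the centre of its underside, z up
- orange_tower: the orange-roofed tower itself; origin at the centre of its underside, z up
- tray: fixed shallow wooden tray, 140 mm (own x) x 290 mm (own y), rim 14 mm high and 5 mm thick, floor 5 mm thick; a 5 mm divider along own x, as low as the rim, parts it into two bays, whose centres lie 70 mm either side of the origin along own y, each about 130 x 137 mm inside; origin at the centre of the underside, on the bench
- plot (a point): centre of the empty green plot on the city model, on the top face of its board (12 mm above the bench); the plot is 54 mm (own x) x 74 mm (own y), z up
- model_base: fixed city model: a board 180 mm (own x) x 230 mm (own y) x 12 mm with small fixed building blocks around the plot, none higher than 45 mm above the bench; origin at the centre of the underside
- spray_can_mid (a point): middle of a loose green spray can, 65 mm across, 150 mm tall, upright; bystander
- glue_mid (a point): middle of a loose glue bottle, 52 mm across, 130 mm tall, upright; bystander
- tape_measure_mid (a point): middle of a loose yellow tape measure, 62 x 34 x 58 mm tall, upright; bystander
- offcut_mid (a point): middle of a loose flat timber offcut, 130 mm (own x) x 45 x 20 mm; bystander
- square: loose aluminium square lying flat, one leg 200 mm long along own +x, the other 120 mm along own y, at most 12 mm thick, origin near the corner; bystander
- screwdriver: loose screwdriver lying flat along own x, about 200 mm long, orange handle; bystander
Not all that is in view belongs to the job. What is shaped like the orange_tower but purple or red is not meant.

How it is judged:
By the outcome, as a careful person would: the job done as asked, in the order asked, and still so for the second after the job is handed in, while the arm keeps its last pose, push and grip.
It also fails if it takes over 67 s, if anything falls off the work surface, if the arm or the gripper's body presses on something with over 40 N, if the wrist force passes 120 N, or if a joint passes its speed limit or range.

ROBOT

A 6-joint arm with a two-finger parallel gripper is mounted at the origin on the work surface. World frame = base frame: x ahead of the robot, y to its left, z up, the work surface at z = 0. Lengths are in mm, angles in rad, forces in N, time in s.
With the tool pointing down it reaches from about 350 to 875 mm from the base axis. Payload 4.2 kg.
Tool frame: the origin (TCP) lies on the mounting face of the last link; the fingertips stand 173 mm ahead of it and the grasp point (between the pads) lies grip_point_offset ahead of it (grip_point_offset is the distance from the TCP to the grasp point, in mm); z points along the fingers, y is the line along which they close (so a half turn about z gives the same grasp; the last joint's range is limited). The gripper opens to 85 mm and grips with 20 to 120 N. Pads are 22 mm wide; open, the fingers measure 114 mm over their backs; the gripper's body (76 mm by 85 mm) begins 54 mm behind the grasp point. The pads swing forward as they close: fully open they stand 13 mm farther back than shut.
Start: joints at [1.425, 0.385, 0.008, 0, -1.194, -0.259], TCP at [246.114, 574.481, 404.712] pointing down, gripper open.
Joint ranges: [-3.14, 3.14], [-1.21, 2.06], [-1.07, 1.41], [-3.16, 2.05], [-2.99, -0.16], [-3.1, 3.1]. Speed limits (rad/s): [2.79, 2.79, 3.14, 3.14, 3.14, 3.14].

INTERFACE

Orientations are given as a unit quaternion [x, y, z, w].
In Python, from bench import read_state, get_image, job_done, recognise, place_of, grip_point_offset gives the robot as it stands. The module is installed in compiled form; this text tells all that it offers.
- The arm moves only by the tool carry_out, never from a script. Its arguments are lists of equal length, an entry for each row: "slide": the shift along the tool's x, y, z in m, a list of three; "roll": the turn about the tool's z in degrees; "claw": the finger opening in m, from 0 to 0.0854. A call has 1 to 8 rows; each row is the pose to reach, as a shift and turn from the pose commanded when the call began, along the tool's axes at that moment; what a row does not reach only later rows make up. A row lasts 1/8 s, in which the tool goes at most 62.5 mm and 10.7 degrees, less where a joint would pass 70% of its speed; a pose out of reach is approached as far as the arm can. A call with a gripper value outside its range is refused whole. The fingers move at their own pace and stop on an object; the grip force is fixed at half the most. Time passes only in rows, so rows that repeat a pose let the fingers close. It gives the time, the measured TCP pose, the force, the opening and the grip force at its end, in the units of the state.
- read_state(): the state, without advancing time (a new reading comes with each control period).
- get_image(name): name is "scene" or "side" or "wrist"; returns a dict with "img" (480x640x3 uint8, red, green, blue), "z_map" (480x640 float32, mm along the optical axis (not along the pixel's ray), 0 where there is no reading), "mtx" (3x3 intrinsics, pixels), "k1" (the pictures are not rectified: a ray, as slopes to the right and down, at radius r is drawn at 1 + k1 r^2 times it, then the intrinsics apply), "world_from_camera" (4x4, takes a point from camera to world coordinates); the wrist camera has in their place "T_tool_cam" (4x4, takes a point from camera to tool coordinates, whose origin is the TCP and whose axes are the flange's). Camera axes: x right, y up, looking along -z (the intrinsics and any distortion apply to the point x, -y, -z); pixel columns grow to the right and rows downward; lengths in mm; the calibration is good to about 2 mm. A picture is of the moment at which its call begins: read the wrist's pose just before it.
- job_done(): hands the job in; it is judged then, once.
Trained networks look in a picture, given as the dict that the camera call returned (one of the last four; its "shot" number tells which), for a name from the list of things; names that differ only in an ending like _2 or _b are one class to them, and where a whole thing is asked for, a point or a joint stands for the part that bears it (a point fixed in the world has none). Each returns a list of dicts, best first, with "conf" (0 to 1); they miss things now and then, are a little off and sometimes report something else, mostly with a low value. They report only what shows in the picture. A call takes as long as a camera call. They do not tell look-alikes from the thing itself.
- recognise(picture, thing): "at" ([column, row] in pixels, amid what is visible of it).
- place_of(picture, thing): "at" ([column, row] in pixels: a listed point, or the origin of a listed thing).
The state is a dict: "clock": time; "joints": joint angles; "joint_vel": joint speeds; "joint_efforts": joint torques, N m; "position": TCP position; "ee_rot": TCP orientation; "contact_force": force on the tool from outside, world axes, zero at the start; "wrist_torque": the same for the moment, N m; "gripper_width": finger opening in mm; "grasp_force": force on a finger pad.
Only numpy, scipy, OpenCV 4.12 (cv2) and the standard library are available. Lean on these libraries where they do the work, as an engineer would, in place of code of your own. Each camera call takes 0.05 s, during which the arm holds its last target. There are 200 camera calls.

## Working session

There is one attempt and no reset: what is moved stays moved. The work goes in short steps, Python scripts to look and compute and a tool call to move; the robot and the scene stay as the last step left them, time stands still between calls to the robot, and variables do not carry over. Pictures are saved under pics/ and viewed, at most 10 in all, crops included, and the job is handed in when it is done.

Besides the shell and the picture viewer there is one more tool, called after "Call:" as name(argument=value, ...) on one line, values as JSON. carry_out: Moves the arm, as the interface text tells. Its arguments: {"type":"object","properties":{"slide":{"type":"array"},"roll":{"type":"array"},"claw":{"type":"array"}},"required":["slide","roll","claw"]}

```bash
mkdir -p pics; cat > h.py <<'E'
import numpy as np, cv2
from scipy.spatial.transform import Rotation as R
from bench import *
def save(d,n): cv2.imwrite('pics/'+n,cv2.cvtColor(d['img'],cv2.COLOR_RGB2BGR))
def W(d,st=None):
    if 'world_from_camera' in d: return np.array(d['world_from_camera'])
    T=np.eye(4);T[:3,:3]=R.from_quat(st['ee_rot']).as_matrix();T[:3,3]=st['position'];return T@np.array(d['T_tool_cam'])
def ray(d,px):
    p=cv2.undistortPoints(np.array([[px]],float),np.array(d['mtx']),np.array([d['k1'],0,0,0],float))[0,0]
    return np.array([p[0],-p[1],-1.])
def at_z(d,px,z,st=None):
    T=W(d,st);v=T[:3,:3]@ray(d,px);o=T[:3,3];return o+v*(z-o[2])/v[2]
def by_depth(d,px,st=None):
    c,r=int(round(px[0])),int(round(px[1]));w=d['z_map'][max(r-2,0):r+3,max(c-2,0):c+3];w=w[w>0]
    if not len(w): return None
    T=W(d,st);return T[:3,:3]@(ray(d,px)*np.median(w))+T[:3,3]
def cloud(d,st=None):
    h,w=d['z_map'].shape;u,v=np.meshgrid(np.arange(w),np.arange(h))
    p=cv2.undistortPoints(np.stack([u,v],-1).reshape(-1,1,2).astype(float),np.array(d['mtx']),np.array([d['k1'],0,0,0],float))[:,0]
    P=np.c_[p[:,0],-p[:,1],-np.ones(len(p))]*d['z_map'].reshape(-1,1);T=W(d,st)
    P=P@T[:3,:3].T+T[:3,3];P[d['z_map'].ravel()<=0]=np.nan;return P.reshape(h,w,3)
E
python3 - <<'E'
from h import *
np.set_printoptions(precision=1,suppress=True)
st=read_state();print(st,grip_point_offset)
for n in ['scene','side','wrist']:
    st=read_state();d=get_image(n);save(d,n+'.png')
    for t in ['blue_tower_mid','orange_tower_mid','tray','plot','model_base','spray_can_mid','glue_mid','tape_measure_mid']:
        for x in place_of(d,t)[:3]:
            print(n,t,round(x['conf'],2),np.array(x['at']),by_depth(d,x['at'],st))
E
```

```text
{'clock': 0.0, 'joints': array([ 1.4,  0.4,  0. , -0. , -1.2, -0.3]), 'joint_vel': array([ 0.,  0.,  0., -0., -0.,  0.]), 'joint_efforts': array([  0. , -39.2,  18.8,   4.2,  -0. ,   0. ]), 'position': array([246. , 574.3, 403.6]), 'ee_rot': array([ 1. , -0.2, -0. ,  0. ]), 'contact_force': array([-0.8,  0.1,  0.5]), 'wrist_torque': array([ 0.,  0., -0.]), 'grasp_force': 0.0, 'gripper_width': 85.5377585671547} 154.70000000000002
scene blue_tower_mid 0.95 [408.4 222.4] [515.7 270.   69.1]
scene orange_tower_mid 0.96 [414.7 297.8] [743.6 161.2  53.7]
scene orange_tower_mid 0.91 [338.8 197.5] [342.5 150.3  59.1]
scene orange_tower_mid 0.89 [460.4 280.8] [738.5 284.4  60. ]
scene tray 0.6 [392.5 248.7] [531.8 223.7   6. ]
scene tray 0.3 [211.3 295.7] [ 539.3 -258.8   12.1]
scene plot 0.91 [214.1 291.7] [ 528.8 -249.5   12. ]
scene plot 0.58 [117.  269.6] [ 370.5 -456.7   10. ]
scene plot 0.43 [402.  234.4] [506.1 263.4  23. ]
scene model_base 0.63 [216.7 299. ] [ 552.8 -249.3   10.9]
scene spray_can_mid 0.58 [367.3 301.2] [761.8  28.2 110.9]
scene glue_mid 0.83 [503.3 234.3] [647.3 468.8  75.8]
scene tape_measure_mid 0.65 [295.5 237.6] [442.3 -13.2  41.6]
side blue_tower_mid 0.65 [300.7 207.4] [500.5 261.5  60.6]
side orange_tower_mid 0.82 [328.7 229.1] [557.7 130.   55.5]
side orange_tower_mid 0.8 [365.8 193.9] [704.4 271.6  78.3]
side orange_tower_mid 0.68 [245.  234.5] [321.4 140.4  61.8]
side tray 0.57 [312.3 230.3] [525.5 211.8   6.7]
side plot 0.56 [353.3 325.2] [ 535.7 -246.    14.1]
side model_base 0.66 [359.3 327.8] [ 547.4 -257.9   13.8]
side spray_can_mid 0.73 [395.7 233. ] [717.3  12.2  92.8]
side spray_can_mid 0.54 [312.7 227.3] [528.3 219.4  12.3]
side glue_mid 0.88 [328.2 169.9] [628.8 464.   75.3]
side glue_mid 0.73 [299.4 208.6] [495.9 258.2  58.9]
side glue_mid 0.26 [312.9 234.2] [522.5 187.1   8.4]
side tape_measure_mid 0.88 [286.8 270.3] [412.6 -18.8  35.8]
```

View pics/scene.png

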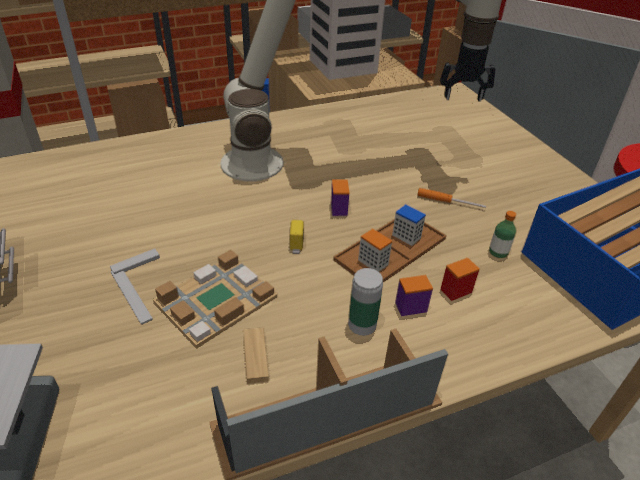

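View pics/side.png

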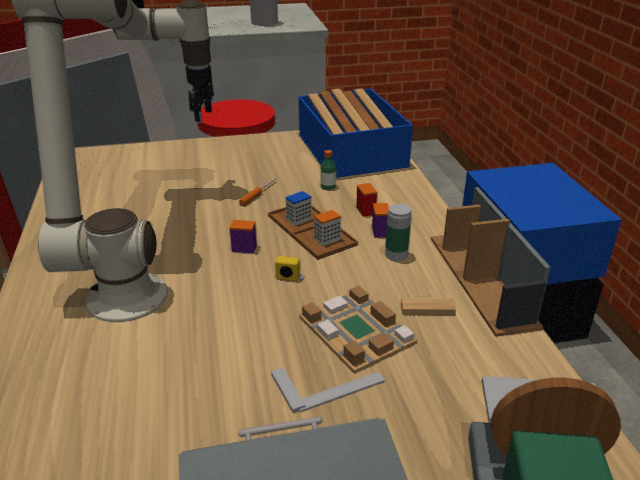

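The scene view shows the blue-roofed white tower at (408,225) and the orange-roofed white tower at (375,250), both in the tray. The green plot is at (215,296).

Orange look-alikes in the scene picture are purple blocks at (340,197) and (413,295) and a red block at (460,280), all outside the tray. My choice is the white block in the tray at (375,250), which the side view shows at (328,229). The only blue-roofed candidate is at (408,225).

```bash
cat >> h.py <<'E'
def patch(d,kind,zlo,zhi,box,st=None):
    P=cloud(d,st);hsv=cv2.cvtColor(d['img'],cv2.COLOR_RGB2HSV).astype(int);h,s,v=hsv[...,0],hsv[...,1],hsv[...,2]
    hr={'blue':(98,125),'orange':(3,16),'green':(50,90)}[kind]
    m=(h>=hr[0])&(h<=hr[1])&(s>120)&(v>40)&(P[...,2]>zlo)&(P[...,2]<zhi)&(P[...,0]>box[0])&(P[...,0]<box[1])&(P[...,1]>box[2])&(P[...,1]<box[3])
    m=cv2.morphologyEx(m.astype(np.uint8),cv2.MORPH_OPEN,np.ones((2,2)))>0
    q=P[m]
    if len(q)<10: return len(q)
    c,(a,b),t=cv2.minAreaRect(q[:,:2].astype(np.float32))
    if a<b: a,b,t=b,a,t+90
    return dict(n=len(q),c=np.array(c),L=a,S=b,long_deg=(t+90)%180-90,z=np.median(q[:,2]))
E
python3 - <<'E'
from h import *
np.set_printoptions(precision=1,suppress=True)
for n in ['scene','side']:
    d=get_image(n)
    print(n,'blue',patch(d,'blue',70,100,(400,650,180,350)))
    print(n,'orange',patch(d,'orange',70,100,(450,650,80,230)))
    print(n,'green',patch(d,'green',2,25,(400,650,-350,-150)))
    if n=='scene': cv2.imwrite('pics/crop.png',cv2.cvtColor(cv2.resize(d['img'][180:330,310:510],None,fx=4,fy=4,interpolation=cv2.INTER_CUBIC),cv2.COLOR_RGB2BGR))
st=read_state();m=R.from_quat(st['ee_rot']).as_matrix();print(m)
E
```

```text
scene blue {'n': 276, 'c': array([464.6, 312.2]), 'L': 141.68203735351562, 'S': 52.62961196899414, 'long_deg': -45.58224105834961, 'z': np.float64(nan)}
scene orange {'n': 358, 'c': array([528.8, 173.6]), 'L': 130.04495239257812, 'S': 55.782379150390625, 'long_deg': -43.83891677856445, 'z': np.float64(nan)}
scene green 0
side blue {'n': 177, 'c': array([499.5, 279. ]), 'L': 70.00328063964844, 'S': 47.36590576171875, 'long_deg': 22.576107025146484, 'z': np.float64(85.00326717845905)}
side orange {'n': 224, 'c': array([592.4, 191.8]), 'L': 186.8429412841797, 'S': 61.382843017578125, 'long_deg': 49.17801284790039, 'z': np.float64(85.59151615493408)}
side green {'n': 62, 'c': array([ 544.1, -260.4]), 'L': 53.58196258544922, 'S': 41.815330505371094, 'long_deg': -77.36652183532715, 'z': np.float64(14.19440109449397)}
[[ 0.9 -0.4  0. ]
 [-0.4 -0.9 -0. ]
 [ 0.   0.  -1. ]]
```

View pics/crop.png

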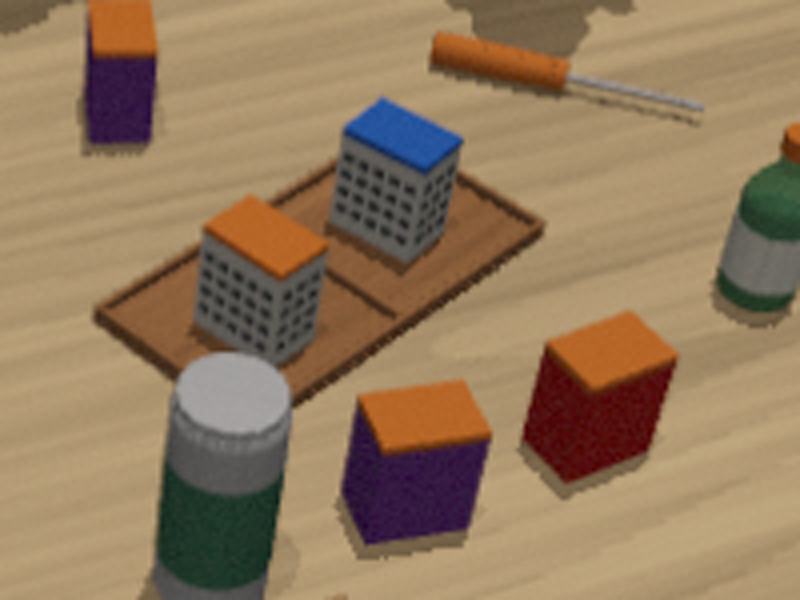

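The crop confirms it. The white tower at crop (262,235), scene (375,239), has the orange roof, and the blue one is at crop (402,135), scene (410,214). The purple and red blocks are outside the tray. Depth is noisy at edges, so I'll measure the roofs by projecting their colour masks onto the known plane.

```bash
cat >> h.py <<'E'
def roof(d,kind,z,near,st=None,r=70):
    hsv=cv2.cvtColor(d['img'],cv2.COLOR_RGB2HSV).astype(int);h,s,v=hsv[...,0],hsv[...,1],hsv[...,2]
    hr={'blue':(98,125),'orange':(5,16),'green':(50,90)}[kind]
    m=((h>=hr[0])&(h<=hr[1])&(s>(170 if kind=='orange' else 90))&(v>(110 if kind=='orange' else 40))).astype(np.uint8)
    n,lab,stt,_=cv2.connectedComponentsWithStats(m);best=None
    for i in range(1,n):
        if stt[i,4]<60: continue
        c=cv2.findContours((lab==i).astype(np.uint8),cv2.RETR_EXTERNAL,cv2.CHAIN_APPROX_NONE)[0][0][:,0]
        X=np.array([at_z(d,p,z,st)[:2] for p in c.astype(float)])
        cc,(a,b),t=cv2.minAreaRect(X.astype(np.float32))
        if a<b: a,b,t=b,a,t+90
        if np.hypot(*(np.array(cc)-near))<r and (best is None or stt[i,4]>best['n']):
            best=dict(n=stt[i,4],c=np.round(cc,1),L=round(a,1),S=round(b,1),deg=round((t+90)%180-90,1),px=c.mean(0).round())
    return best
def scan():
    for n in ['scene','side','wrist']:
        st=read_state();d=get_image(n)
        print(n,'blue',roof(d,'blue',85,(505,268),st));print(n,'orange',roof(d,'orange',85,(555,165),st));print(n,'green',roof(d,'green',12,(535,-250),st))
E
python3 - <<'E'
from h import *
scan()
E
```

```text
scene blue {'n': np.int32(286), 'c': array([501.7, 281. ]), 'L': 65.2, 'S': 46.8, 'deg': 27.5, 'px': array([410., 214.])}
scene orange {'n': np.int32(327), 'c': array([560.7, 153.3]), 'L': 63.7, 'S': 47.4, 'deg': 21.6, 'px': array([376., 239.])}
scene green {'n': np.int32(453), 'c': array([ 542.9, -251.2]), 'L': 69.8, 'S': 49.4, 'deg': -68.5, 'px': array([215., 296.])}
side blue {'n': np.int32(183), 'c': array([496.6, 282.4]), 'L': 68.5, 'S': 50.4, 'deg': 25.6, 'px': array([298., 197.])}
side orange {'n': np.int32(188), 'c': array([556.7, 156.8]), 'L': 66.9, 'S': 47.1, 'deg': 21.2, 'px': array([326., 216.])}
side green {'n': np.int32(410), 'c': array([ 543.2, -248.7]), 'L': 70.9, 'S': 50.3, 'deg': -70.0, 'px': array([356., 326.])}
wrist blue None
wrist orange None
wrist green None
```

```bash
cat >> h.py <<'E'
def plan(xy,zg,yaw):
    "shift (m, tool axes) and roll (deg) to bring the grasp point to xy,zg with tool x at yaw deg (mod 180)"
    st=read_state();M=R.from_quat(st['ee_rot']).as_matrix();y0=np.degrees(np.arctan2(M[1,0],M[0,0]))
    t=np.array([xy[0],xy[1],zg+grip_point_offset]);dl=M.T@(t-st['position'])/1000
    dy=(yaw-y0+90)%180-90
    print('t',st['clock'],'pos',st['position'].round(1),'yaw',round(y0,1),'tilt',np.round(M[:2,2],4),'slide',dl.round(4),'roll',round(-dy,1),'j',st['joints'].round(2),'F',st['contact_force'].round(2),'w',round(st['gripper_width'],1))
E
python3 - <<'E'
from h import *
plan((499.5,281.5),200,26)
d=get_image('wrist');print(np.round(d['T_tool_cam'],2),d['mtx'])
E
```

```text
t 1.6 pos [246.1 574.5 404.7] yaw -23.2 tilt [ 0. -0.] slide [0.3483 0.1695 0.05  ] roll -49.2 j [ 1.42  0.38  0.01  0.   -1.19 -0.26] F [-0.18 -0.84  0.87] w 85.4
[[-0.000e+00  9.600e-01  2.800e-01  6.939e+01]
 [ 1.000e+00  0.000e+00  0.000e+00 -5.000e-02]
 [ 0.000e+00  2.800e-01 -9.600e-01  3.153e+01]
 [ 0.000e+00  0.000e+00  0.000e+00  1.000e+00]] [[335.48012967   0.         316.45698771]
 [  0.         335.48012967 240.53456849]
 [  0.           0.           1.        ]]
```

Call:
carry_out(slide=[[0.05, 0.024, 0.01], [0.1, 0.049, 0.02], [0.15, 0.073, 0.03], [0.2, 0.097, 0.04], [0.25, 0.122, 0.05], [0.3, 0.146, 0.05], [0.348, 0.1695, 0.05], [0.348, 0.1695, 0.05]], roll=[-8, -16, -24, -32, -40, -49, -49, -49], claw=[0.085, 0.085, 0.085, 0.085, 0.085, 0.085, 0.085, 0.085])

```text
clock: 2.65
position: [501.0, 279.0, 354.6]
ee_rot: [0.975, 0.221, -0.0, 0.0]
contact_force: [-0.1, 0.7, -0.4]
gripper_width: 85.3
grasp_force: 0.0
```

```bash
python3 - <<'E'
from h import *
st=read_state();d=get_image('wrist');save(d,'w1.png')
b=roof(d,'blue',85,(500,281),st);o=roof(d,'orange',85,(559,155),st);print(b);print(o)
plan(b['c'] if b else (499.5,281.5),55,b['deg'] if b else 26)
E
```

```text
{'n': np.int32(4906), 'c': array([495. , 286.2]), 'L': 64.6, 'S': 43.2, 'deg': 26.4, 'px': array([305., 243.])}
{'n': np.int32(323), 'c': array([558.6, 174.8]), 'L': 75.0, 'S': 36.0, 'deg': -10.7, 'px': array([484., 227.])}
t 2.7 pos [500.2 280.2 354.6] yaw 25.6 tilt [-0.0001 -0.    ] slide [-0.002  -0.0076  0.1449] roll -0.8 j [ 0.79  0.34 -0.2  -0.   -1.04  1.22] F [ 0.35  1.27 -0.14] w 85.5
```

View pics/w1.png

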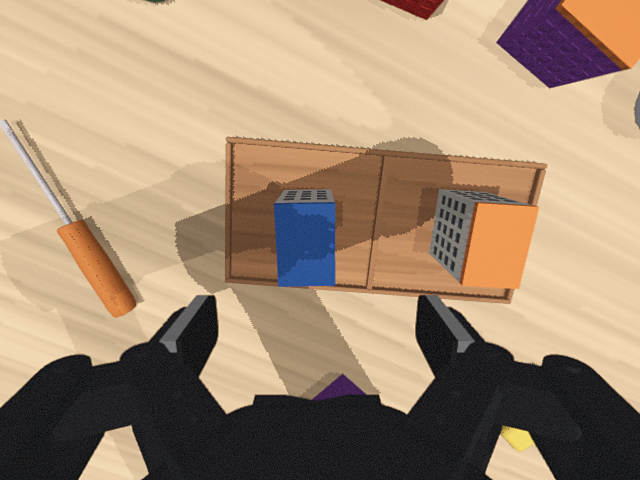

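The wrist view shows the blue roof at (305,243), slightly left of the finger axis, and the orange-roofed white tower at (500,245) in the other bay. I'll centre over the blue one, go lower and remeasure.

Call:
carry_out(slide=[[-0.002, -0.006, 0.03], [-0.002, -0.006, 0.065], [-0.002, -0.006, 0.075], [-0.002, -0.006, 0.075]], roll=[-0.8, -0.8, -0.8, -0.8], claw=[0.085, 0.085, 0.085, 0.085])

```text
clock: 3.2
position: [494.6, 286.9, 279.7]
ee_rot: [0.973, 0.231, -0.0, 0.0]
contact_force: [0.6, -0.6, 0.1]
gripper_width: 85.5
grasp_force: 0.0
```

```bash
python3 - <<'E'
from h import *
for i in range(2):
    st=read_state();d=get_image('wrist')
    b=roof(d,'blue',85,(500,281),st);o=roof(d,'orange',85,(559,155),st);print(b);print(o)
    plan(b['c'],50,b['deg'])
E
```

```text
{'n': np.int32(9549), 'c': array([495.3, 286.1]), 'L': 64.4, 'S': 43.7, 'deg': 26.4, 'px': array([319., 278.])}
{'n': np.int32(1022), 'c': array([553.6, 162.1]), 'L': 63.9, 'S': 39.8, 'deg': 21.7, 'px': array([569., 263.])}
t 3.25 pos [494.9 287.  280.6] yaw 26.7 tilt [0.0014 0.0007] slide [-0.0002  0.001   0.0759] roll 0.3 j [ 0.81  0.41 -0.29  0.   -0.87  1.23] F [ 0.62 -0.57  0.07] w 84.8
{'n': np.int32(9439), 'c': array([495.4, 286.1]), 'L': 64.2, 'S': 43.7, 'deg': 26.4, 'px': array([319., 279.])}
{'n': np.int32(1014), 'c': array([554. , 161.6]), 'L': 63.7, 'S': 40.8, 'deg': 22.0, 'px': array([569., 262.])}
t 3.3 pos [495.1 286.9 281.1] yaw 26.7 tilt [0.0021 0.0015] slide [-0.0003  0.0009  0.0764] roll 0.3 j [ 0.81  0.41 -0.29  0.   -0.87  1.23] F [0.07 0.09 0.3 ] w 84.9
```

Call:
carry_out(slide=[[0, 0.001, 0.03], [0, 0.001, 0.06], [0, 0.001, 0.075], [0, 0.001, 0.075], [0, 0.001, 0.075], [0, 0.001, 0.075], [0, 0.001, 0.075], [0, 0.001, 0.075]], roll=[0, 0, 0, 0, 0, 0, 0, 0], claw=[0.085, 0.085, 0.085, 0.085, 0.03, 0.03, 0.03, 0.03])

```text
clock: 4.3
position: [495.6, 285.5, 206.0]
ee_rot: [0.973, 0.23, 0.001, -0.0]
contact_force: [-1.3, -1.0, 5.7]
gripper_width: 43.4
grasp_force: 54.5
```

Call:
carry_out(slide=[[0, 0, -0.015], [0, 0, -0.05], [0, 0, -0.09], [0, 0, -0.12], [0, 0, -0.13], [0, 0, -0.13], [0, 0, -0.13], [0, 0, -0.13]], roll=[0, 0, 0, 0, 0, 0, 0, 0], claw=[0.03, 0.03, 0.03, 0.03, 0.03, 0.03, 0.03, 0.03])

```text
clock: 5.3
position: [495.0, 285.1, 333.1]
ee_rot: [0.973, 0.23, -0.001, 0.001]
contact_force: [0.5, 0.9, -5.5]
gripper_width: 43.3
grasp_force: 54.9
```

Call:
carry_out(slide=[[0, 0, 0], [0, 0, 0], [0, 0, 0], [0, 0, 0]], roll=[0, 0, 0, 0], claw=[0.03, 0.03, 0.03, 0.03])

```text
clock: 5.8
position: [495.3, 285.3, 334.8]
ee_rot: [0.973, 0.23, 0.0, -0.0]
contact_force: [-0.7, 0.4, -5.6]
gripper_width: 43.2
grasp_force: 54.9
```

```bash
python3 - <<'E'
from h import *
for i in range(5):
    st=read_state();d=get_image('side');print(st['position'].round(1),st['contact_force'].round(2),st['joint_efforts'].round(2),round(st['gripper_width'],1),round(st['grasp_force'],1))
save(d,'s2.png')
E
```

```text
[495.3 285.3 334.8] [-0.72  0.41 -5.64] [ 0.000e+00 -3.868e+01  1.884e+01  4.480e+00 -1.000e-02  0.000e+00] 43.2 54.9
[495.3 285.3 334.8] [-0.23  0.21 -5.42] [ 0.000e+00 -3.869e+01  1.885e+01  4.480e+00 -1.000e-02  0.000e+00] 43.5 54.9
[495.3 285.3 334.8] [-0.43 -0.61 -5.16] [ 0.000e+00 -3.870e+01  1.885e+01  4.480e+00 -1.000e-02 -0.000e+00] 43.6 54.9
[495.3 285.2 334.8] [ 0.46  0.2  -5.26] [ 0.000e+00 -3.871e+01  1.885e+01  4.480e+00 -1.000e-02 -0.000e+00] 43.6 54.9
[495.3 285.3 334.8] [ 0.48 -0.92 -5.24] [ 0.000e+00 -3.871e+01  1.885e+01  4.480e+00 -1.000e-02  0.000e+00] 43.5 54.9
```

View pics/s2.png

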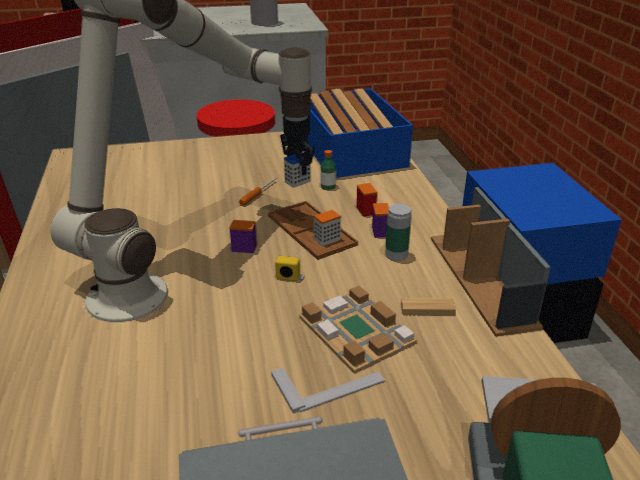

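The side view shows the blue tower held upright at (298,170), well clear of the tray. Fz is about -5.3 N, so it weighs about 0.54 kg, which makes it the steel one. I'll set it back gently.

Call:
carry_out(slide=[[0, 0, 0.03], [0, 0, 0.075], [0, 0, 0.105], [0, 0, 0.12], [0, 0, 0.124], [0, 0, 0.127], [0, 0, 0.128], [0, 0, 0.129]], roll=[0, 0, 0, 0, 0, 0, 0, 0], claw=[0.03, 0.03, 0.03, 0.03, 0.03, 0.03, 0.03, 0.03])

```text
clock: 7.05
position: [495.4, 285.4, 206.5]
ee_rot: [0.973, 0.23, 0.001, -0.0]
contact_force: [-0.5, -0.3, -5.8]
gripper_width: 43.7
grasp_force: 54.7
```

Call:
carry_out(slide=[[0, 0, 0], [0, 0, 0]], roll=[0, 0], claw=[0.03, 0.03])

```text
clock: 7.3
position: [495.3, 285.3, 206.0]
ee_rot: [0.973, 0.23, 0.0, -0.0]
contact_force: [-0.3, -0.9, -4.9]
gripper_width: 43.4
grasp_force: 54.8
```

Call:
carry_out(slide=[[0, 0, 0.0005], [0, 0, 0.001], [0, 0, 0.001], [0, 0, 0.001]], roll=[0, 0, 0, 0], claw=[0.03, 0.03, 0.03, 0.03])

```text
clock: 7.8
position: [495.3, 285.3, 206.0]
ee_rot: [0.973, 0.23, 0.0, -0.0]
contact_force: [-4.4, -1.4, 5.6]
gripper_width: 43.4
grasp_force: 56.1
```

It is on the tray floor now (Fz +5.6 N). I'll release, then rise.

Call:
carry_out(slide=[[0, 0, -0.0005], [0, 0, -0.0005], [0, 0, -0.0005], [0, 0, -0.0005], [0, 0, -0.03], [0, 0, -0.07], [0, 0, -0.11], [0, 0, -0.11]], roll=[0, 0, 0, 0, 0, 0, 0, 0], claw=[0.06, 0.085, 0.085, 0.085, 0.085, 0.085, 0.085, 0.085])

```text
clock: 8.8
position: [496.0, 285.9, 318.4]
ee_rot: [0.973, 0.23, 0.004, -0.002]
contact_force: [-1.0, 0.6, -0.0]
gripper_width: 85.0
grasp_force: 0.0
```

```bash
python3 - <<'E'
from h import *
st=read_state();d=get_image('wrist')
print(roof(d,'blue',85,(495,286),st));print(roof(d,'orange',85,(555,160),st))
plan((555,159),140,22)
E
```

```text
{'n': np.int32(6550), 'c': array([495. , 285.9]), 'L': 64.2, 'S': 43.6, 'deg': 26.2, 'px': array([317., 260.])}
{'n': np.int32(566), 'c': array([558.2, 175.6]), 'L': 74.6, 'S': 36.3, 'deg': -10.2, 'px': array([525., 245.])}
t 8.85 pos [495.3 285.4 316.1] yaw 26.6 tilt [0.0024 0.0027] slide [-0.0033  0.1397  0.0212] roll 4.6 j [ 0.81  0.37 -0.25 -0.   -0.94  1.23] F [-0.74 -0.09 -0.56] w 85.1
```

Call:
carry_out(slide=[[-0.001, 0.05, 0], [-0.002, 0.1, 0], [-0.003, 0.14, 0.01], [-0.003, 0.14, 0.03], [-0.003, 0.14, 0.03], [-0.003, 0.14, 0.03]], roll=[2, 4, 4.6, 4.6, 4.6, 4.6], claw=[0.085, 0.085, 0.085, 0.085, 0.085, 0.085])

```text
clock: 9.6
position: [555.3, 159.1, 284.4]
ee_rot: [0.982, 0.191, -0.0, 0.0]
contact_force: [0.1, 0.6, 0.2]
gripper_width: 85.1
grasp_force: 0.0
```

```bash
python3 - <<'E'
from h import *
for i in range(2):
    st=read_state();d=get_image('wrist')
    b=roof(d,'blue',85,(495,286),st);o=roof(d,'orange',85,(555,159),st);print(b);print(o)
    plan(o['c'],50,o['deg'])
save(d,'w3.png')
E
```

```text
{'n': np.int32(9653), 'c': array([496.4, 283.5]), 'L': 64.4, 'S': 47.6, 'deg': 26.5, 'px': array([ 63., 289.])}
{'n': np.int32(8075), 'c': array([557.2, 155.9]), 'L': 62.2, 'S': 43.9, 'deg': 21.9, 'px': array([323., 272.])}
t 9.65 pos [555.3 159.3 284.9] yaw 22.1 tilt [ 0.0004 -0.    ] slide [0.0004 0.0039 0.0802] roll 0.2 j [ 0.56  0.42 -0.27  0.   -0.88  1.4 ] F [-0.19 -0.01 -0.13] w 84.9
{'n': np.int32(9587), 'c': array([496.4, 283.6]), 'L': 64.4, 'S': 47.7, 'deg': 26.5, 'px': array([ 64., 289.])}
{'n': np.int32(8025), 'c': array([556.7, 155.8]), 'L': 63.6, 'S': 43.8, 'deg': 22.0, 'px': array([321., 276.])}
t 9.7 pos [555.3 159.4 285.2] yaw 22.1 tilt [0.0009 0.0004] slide [-0.0001  0.0038  0.0805] roll 0.1 j [ 0.56  0.42 -0.27  0.   -0.88  1.4 ] F [-0.48 -0.2   0.58] w 84.9
```

View pics/w3.png

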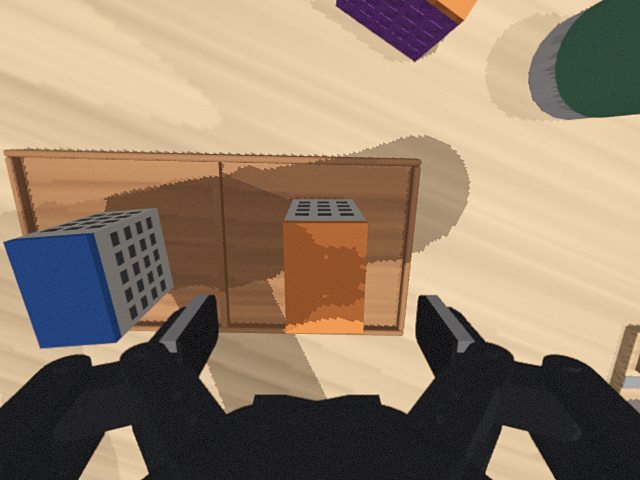

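The wrist view shows the blue tower standing upright at left in its bay (65,290). The orange roof is at (325,275), between the fingers. Descending to grasp it.

Call:
carry_out(slide=[[0, 0.004, 0.02], [0, 0.004, 0.06], [0, 0.004, 0.079], [0, 0.004, 0.079], [0, 0.004, 0.079], [0, 0.004, 0.079], [0, 0.004, 0.079], [0, 0.004, 0.079]], roll=[0, 0, 0, 0, 0, 0, 0, 0], claw=[0.085, 0.085, 0.085, 0.085, 0.03, 0.03, 0.03, 0.03])

```text
clock: 10.7
position: [557.3, 155.3, 207.1]
ee_rot: [0.982, 0.191, 0.001, -0.0]
contact_force: [-1.2, 0.8, 6.2]
gripper_width: 43.7
grasp_force: 61.3
```

Call:
carry_out(slide=[[0, 0, -0.015], [0, 0, -0.05], [0, 0, -0.09], [0, 0, -0.12], [0, 0, -0.13], [0, 0, -0.13], [0, 0, -0.13], [0, 0, -0.13]], roll=[0, 0, 0, 0, 0, 0, 0, 0], claw=[0.03, 0.03, 0.03, 0.03, 0.03, 0.03, 0.03, 0.03])

```text
clock: 11.7
position: [556.6, 155.0, 334.2]
ee_rot: [0.982, 0.191, -0.001, 0.0]
contact_force: [-1.1, -0.8, -1.0]
gripper_width: 43.5
grasp_force: 60.7
```

Call:
carry_out(slide=[[0, 0, 0], [0, 0, 0], [0, 0, 0], [0, 0, 0]], roll=[0, 0, 0, 0], claw=[0.03, 0.03, 0.03, 0.03])

```text
clock: 12.2
position: [556.8, 155.0, 335.7]
ee_rot: [0.982, 0.191, 0.0, -0.0]
contact_force: [0.8, 0.6, -2.1]
gripper_width: 43.5
grasp_force: 60.7
```

```bash
python3 - <<'E'
from h import *
for i in range(4):
    st=read_state();d=get_image('side');print(st['position'].round(1),st['contact_force'].round(2),round(st['gripper_width'],1),round(st['grasp_force'],1))
E
```

```text
[556.8 155.  335.7] [ 0.77  0.59 -2.09] 43.5 60.7
[556.8 155.  335.8] [ 1.14  1.32 -1.7 ] 43.1 60.7
[556.8 155.  335.7] [-0.45  0.54 -2.12] 43.4 60.7
[556.8 155.  335.8] [ 0.57 -0.1  -1.58] 43.6 60.7
```

The orange tower reads about 1.9 N (0.19 kg), so it's the light one. Blue is the heavy one. I'll set orange back.

Call:
carry_out(slide=[[0, 0, 0.03], [0, 0, 0.075], [0, 0, 0.105], [0, 0, 0.12], [0, 0, 0.124], [0, 0, 0.1265], [0, 0, 0.1275], [0, 0, 0.128]], roll=[0, 0, 0, 0, 0, 0, 0, 0], claw=[0.03, 0.03, 0.03, 0.03, 0.03, 0.03, 0.03, 0.03])

```text
clock: 13.4
position: [557.0, 155.1, 208.5]
ee_rot: [0.982, 0.191, 0.001, -0.0]
contact_force: [-0.2, 0.2, -2.0]
gripper_width: 43.3
grasp_force: 60.7
```

Call:
carry_out(slide=[[0, 0, 0.0005], [0, 0, 0.001], [0, 0, 0.001], [0, 0, 0.001]], roll=[0, 0, 0, 0], claw=[0.03, 0.03, 0.03, 0.03])

```text
clock: 13.9
position: [556.8, 155.1, 207.2]
ee_rot: [0.982, 0.191, 0.0, -0.0]
contact_force: [-1.5, -0.6, 3.4]
gripper_width: 43.3
grasp_force: 61.2
```

Orange is on the tray floor. Releasing and rising.

Call:
carry_out(slide=[[0, 0, 0], [0, 0, 0], [0, 0, 0], [0, 0, 0], [0, 0, -0.03], [0, 0, -0.07], [0, 0, -0.11], [0, 0, -0.11]], roll=[0, 0, 0, 0, 0, 0, 0, 0], claw=[0.06, 0.085, 0.085, 0.085, 0.085, 0.085, 0.085, 0.085])

```text
clock: 14.9
position: [557.6, 155.4, 320.6]
ee_rot: [0.982, 0.191, 0.004, -0.001]
contact_force: [-0.4, 0.8, -1.4]
gripper_width: 85.2
grasp_force: 0.0
```

```bash
python3 - <<'E'
from h import *
st=read_state();d=get_image('wrist')
print(roof(d,'blue',85,(495,286),st));print(roof(d,'orange',85,(557,155),st))
plan((495,286),140,26.3)
E
```

```text
{'n': np.int32(6742), 'c': array([496., 284.]), 'L': 64.3, 'S': 47.2, 'deg': 26.4, 'px': array([ 98., 271.])}
{'n': np.int32(5411), 'c': array([558.4, 156.3]), 'L': 58.1, 'S': 44.0, 'deg': 21.9, 'px': array([316., 254.])}
t 14.95 pos [556.9 155.1 318.3] yaw 22.0 tilt [0.0031 0.0021] slide [-0.0084 -0.1445  0.0237] roll -4.3 j [ 0.55  0.38 -0.23 -0.   -0.95  1.4 ] F [-0.96 -0.15 -0.26] w 85.0
```

Call:
carry_out(slide=[[-0.003, -0.05, 0], [-0.006, -0.1, 0], [-0.0085, -0.1445, 0.01], [-0.0085, -0.1445, 0.03], [-0.0085, -0.1445, 0.03], [-0.0085, -0.1445, 0.03]], roll=[-2, -4, -4.4, -4.4, -4.4, -4.4], claw=[0.085, 0.085, 0.085, 0.085, 0.085, 0.085])

```text
clock: 15.7
position: [495.0, 285.5, 286.5]
ee_rot: [0.974, 0.228, -0.0, 0.0]
contact_force: [0.2, -0.8, 0.4]
gripper_width: 85.0
grasp_force: 0.0
```

```bash
python3 - <<'E'
from h import *
for i in range(2):
    st=read_state();d=get_image('wrist')
    b=roof(d,'blue',85,(495,286),st);print(b)
    plan(b['c'],50,b['deg'])
E
```

```text
{'n': np.int32(8922), 'c': array([494.9, 285.8]), 'L': 64.7, 'S': 43.7, 'deg': 26.4, 'px': array([317., 274.])}
t 15.75 pos [495.2 285.5 287. ] yaw 26.4 tilt [0.0004 0.0001] slide [-0.0001 -0.0004  0.0823] roll -0.0 j [ 0.81  0.41 -0.28  0.   -0.88  1.22] F [-0.53  0.18  0.41] w 85.2
{'n': np.int32(8844), 'c': array([494.8, 285.8]), 'L': 64.3, 'S': 43.7, 'deg': 26.4, 'px': array([317., 274.])}
t 15.8 pos [495.2 285.4 287.2] yaw 26.4 tilt [0.0007 0.0004] slide [-0.0003 -0.0005  0.0825] roll -0.0 j [ 0.81  0.41 -0.28  0.   -0.88  1.22] F [-0.81 -0.61 -0.43] w 84.7
```

Call:
carry_out(slide=[[0, 0, 0.02], [0, 0, 0.06], [0, 0, 0.081], [0, 0, 0.081], [0, 0, 0.081], [0, 0, 0.081], [0, 0, 0.081], [0, 0, 0.081]], roll=[0, 0, 0, 0, 0, 0, 0, 0], claw=[0.085, 0.085, 0.085, 0.085, 0.03, 0.03, 0.03, 0.03])

```text
clock: 16.8
position: [495.2, 286.0, 207.3]
ee_rot: [0.974, 0.229, 0.001, -0.0]
contact_force: [-0.6, -1.4, 6.6]
gripper_width: 43.2
grasp_force: 62.4
```

Call:
carry_out(slide=[[0, 0, -0.015], [0, 0, -0.05], [0, 0, -0.09], [0, 0, -0.13], [0, 0, -0.15], [0, 0, -0.15], [0, 0, -0.15], [0, 0, -0.15]], roll=[0, 0, 0, 0, 0, 0, 0, 0], claw=[0.03, 0.03, 0.03, 0.03, 0.03, 0.03, 0.03, 0.03])

```text
clock: 17.8
position: [494.4, 285.6, 353.9]
ee_rot: [0.974, 0.228, -0.002, 0.001]
contact_force: [-0.1, 0.5, -5.6]
gripper_width: 43.7
grasp_force: 62.2
```

```bash
python3 - <<'E'
from h import *
plan((543,-250),200,-69.3)
E
```

```text
t 17.8 pos [494.4 285.6 353.9] yaw 26.4 tilt [-0.003  -0.0024] slide [-1.945e-01  5.014e-01  3.000e-04] roll -84.3 j [ 0.81  0.34 -0.2  -0.   -1.04  1.22] F [-0.14  0.53 -5.56] w 43.7
```

Call:
carry_out(slide=[[-0.006, 0.015, 0], [-0.018, 0.045, 0], [-0.034, 0.088, 0], [-0.052, 0.134, 0], [-0.07, 0.18, 0], [-0.086, 0.222, 0], [-0.095, 0.246, 0], [-0.097, 0.251, 0]], roll=[3, 9, 16, 23, 30, 38, 45, 50], claw=[0.03, 0.03, 0.03, 0.03, 0.03, 0.03, 0.03, 0.03])

```text
clock: 18.8
position: [518.9, 15.3, 355.2]
ee_rot: [0.978, -0.208, -0.001, 0.0]
contact_force: [-1.2, -0.4, -5.4]
gripper_width: 42.8
grasp_force: 62.3
```

```bash
python3 - <<'E'
from h import *
plan((543,-250),200,-69.3)
E
```

```text
t 18.8 pos [518.9  15.3 355.2] yaw -24.0 tilt [-0.0015 -0.0006] slide [0.1301 0.2324 0.0007] roll 45.3 j [ 0.34  0.25 -0.32  0.   -1.    0.81] F [-1.22 -0.36 -5.43] w 42.8
```

Call:
carry_out(slide=[[0.008, 0.014, 0], [0.024, 0.043, 0], [0.046, 0.083, 0], [0.07, 0.125, 0], [0.094, 0.168, 0], [0.115, 0.206, 0], [0.127, 0.228, 0], [0.13, 0.232, 0]], roll=[3, 9, 16, 23, 30, 37, 42, 45.3], claw=[0.03, 0.03, 0.03, 0.03, 0.03, 0.03, 0.03, 0.03])

```text
clock: 19.8
position: [545.2, -249.3, 354.9]
ee_rot: [0.823, -0.568, -0.001, 0.0]
contact_force: [0.6, 1.0, -5.7]
gripper_width: 43.2
grasp_force: 62.4
```

Call:
carry_out(slide=[[0, 0, 0], [0, 0, 0], [0, 0, 0]], roll=[0, 0, 0], claw=[0.03, 0.03, 0.03])

```text
clock: 20.18
position: [545.7, -246.4, 355.8]
ee_rot: [0.825, -0.565, -0.0, 0.0]
contact_force: [-0.2, 0.4, -5.9]
gripper_width: 43.5
grasp_force: 62.4
```

```bash
python3 - <<'E'
from h import *
st=read_state();d=get_image('wrist');save(d,'w4.png')
print(roof(d,'green',12,(543,-250),st));print(roof(d,'blue',236,(543,-250),st))
plan((543,-250),127,-69.3)
for n in ['scene','side']:
    d2=get_image(n);print(n,'green',roof(d2,'green',12,(543,-250)));print(roof(d2,'blue',236,(543,-250)))
for x in place_of(d,'plot')[:2]: print(x['conf'],x['at'],at_z(d,x['at'],12,st))
E
```

```text
{'n': np.int32(1603), 'c': array([ 546.6, -264.8]), 'L': 52.7, 'S': 38.7, 'deg': 21.0, 'px': array([323., 201.])}
{'n': np.int32(16782), 'c': array([ 550.2, -258.3]), 'L': 42.9, 'S': 42.0, 'deg': 21.0, 'px': array([316., 333.])}
t 20.225 pos [ 545.8 -246.4  355.8] yaw -68.8 tilt [0. 0.] slide [0.0024 0.0039 0.0741] roll 0.5 j [-0.15  0.38 -0.13 -0.   -1.06  0.52] F [-0.17 -0.07 -5.59] w 43.2
scene green {'n': np.int32(448), 'c': array([ 543.1, -250.5]), 'L': 68.6, 'S': 48.5, 'deg': -68.5, 'px': array([215., 296.])}
{'n': np.int32(208), 'c': array([ 558.7, -261.5]), 'L': 50.2, 'S': 34.9, 'deg': 20.7, 'px': array([200., 227.])}
side green {'n': np.int32(406), 'c': array([ 542.5, -248.6]), 'L': 69.9, 'S': 50.5, 'deg': -68.8, 'px': array([357., 326.])}
{'n': np.int32(230), 'c': array([ 548.2, -258.4]), 'L': 54.5, 'S': 49.0, 'deg': -69.1, 'px': array([365., 250.])}
0.81 [328.1, 219.1] [ 535.55717756 -251.37095863   12.        ]
```

View pics/w4.png

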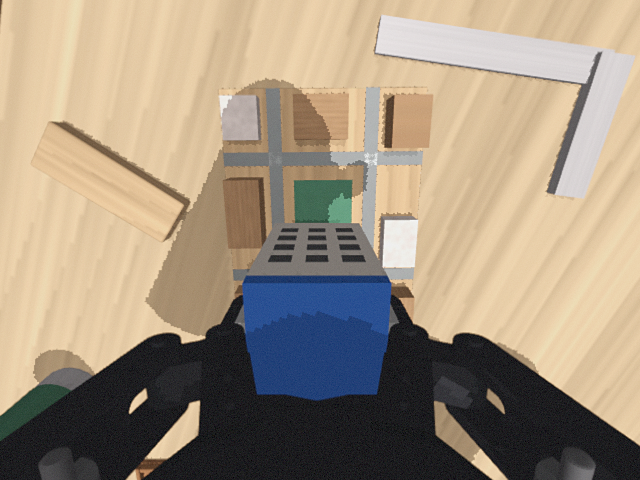

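The wrist view shows the blue tower held upright, with the plot partly hidden behind it at (323,201). I'll back off 60 mm to see the whole plot and measure it.

Call:
carry_out(slide=[[-0.02, 0, 0], [-0.05, 0, 0], [-0.07, 0, 0], [-0.07, 0, 0], [-0.07, 0, 0], [-0.07, 0, 0]], roll=[0, 0, 0, 0, 0, 0], claw=[0.03, 0.03, 0.03, 0.03, 0.03, 0.03])

```text
clock: 21.12
position: [520.8, -181.8, 355.7]
ee_rot: [0.825, -0.566, 0.0, 0.0]
contact_force: [0.1, -0.2, -5.1]
gripper_width: 43.4
grasp_force: 62.4
```

```bash
python3 - <<'E'
from h import *
for i in range(2):
    st=read_state();d=get_image('wrist');g=roof(d,'green',12,(541,-249),st)
    print(g);print(roof(d,'blue',286-50,(520,-185),st))
    if g: plan(g['c'],200,g['deg'])
E
```

```text
{'n': np.int32(2785), 'c': array([ 540.2, -249.6]), 'L': 72.3, 'S': 52.5, 'deg': -68.5, 'px': array([329., 134.])}
{'n': np.int32(16781), 'c': array([ 525.3, -193.7]), 'L': 42.9, 'S': 42.0, 'deg': 21.0, 'px': array([316., 333.])}
t 21.175 pos [ 520.8 -181.8  355.7] yaw -68.9 tilt [ 0.0001 -0.0001] slide [0.0702 0.0062 0.001 ] roll -0.4 j [-0.04  0.3  -0.25  0.   -1.02  0.41] F [-0.71 -0.6  -5.02] w 43.6
{'n': np.int32(2733), 'c': array([ 540.4, -249.6]), 'L': 72.7, 'S': 52.4, 'deg': -68.5, 'px': array([324., 136.])}
{'n': np.int32(16779), 'c': array([ 525.3, -193.8]), 'L': 42.9, 'S': 42.0, 'deg': 20.9, 'px': array([316., 333.])}
t 21.225 pos [ 520.7 -181.9  355.6] yaw -68.9 tilt [-0.0002 -0.0001] slide [0.0703 0.006  0.0009] roll -0.4 j [-0.04  0.3  -0.25  0.   -1.02  0.41] F [-0.35  0.79 -4.87] w 43.3
```

Call:
carry_out(slide=[[0.02, 0.002, 0], [0.05, 0.004, 0], [0.07, 0.0055, 0], [0.0705, 0.0055, 0.01], [0.0705, 0.0055, 0.035], [0.0705, 0.0055, 0.06], [0.0705, 0.0055, 0.0714], [0.0705, 0.0055, 0.0714]], roll=[0, 0, 0, 0, 0, 0, 0, 0], claw=[0.03, 0.03, 0.03, 0.03, 0.03, 0.03, 0.03, 0.03])

```text
clock: 22.22
position: [540.7, -249.1, 283.4]
ee_rot: [0.825, -0.566, -0.001, 0.001]
contact_force: [-1.3, 0.5, -5.5]
gripper_width: 43.6
grasp_force: 62.4
```

Call:
carry_out(slide=[[0, 0, 0], [0, 0, 0], [0, 0, 0], [0, 0, 0]], roll=[0, 0, 0, 0], claw=[0.03, 0.03, 0.03, 0.03])

```text
clock: 22.72
position: [540.8, -249.2, 284.7]
ee_rot: [0.825, -0.566, 0.0, -0.0]
contact_force: [0.1, -0.1, -4.8]
gripper_width: 43.4
grasp_force: 62.4
```

```bash
python3 - <<'E'
from h import *
d=get_image('wrist');d=get_image('side');save(d,'s5.png');plan((541,-249.6),129.6,-68.8)
print(roof(d,'blue',85,(495,286)),roof(d,'orange',85,(557,155)))
b=roof(d,'blue',162,(541,-249.6));print(b)
P=cloud(d);
for w in ((345,285),(356,295),(366,290)): print(w,by_depth(d,w))
v=read_state();print(v['joint_vel'].round(4))
E
```

```text
t 22.825 pos [ 540.8 -249.2  284.4] yaw -68.9 tilt [ 0.0002 -0.    ] slide [ 0.0004 -0.      0.0001] roll -0.1 j [-0.16  0.44 -0.23  0.   -0.9   0.53] F [ 0.01 -0.58 -6.18] w 43.2
None {'n': np.int32(190), 'c': array([554.9, 156.1]), 'L': 69.1, 'S': 47.1, 'deg': 21.2, 'px': array([326., 216.])}
{'n': np.int32(230), 'c': array([ 544.7, -258. ]), 'L': 52.4, 'S': 49.8, 'deg': -65.1, 'px': array([362., 278.])}
(345, 285) [ 507.93546486 -267.20766722  152.42378081]
(356, 295) [ 530.91079115 -278.53749943  129.28483334]
(366, 290) [ 554.13047834 -277.08342013  138.51938547]
[-0.0015  0.0029 -0.0015  0.0002  0.0003  0.0007]
```

View pics/s5.png

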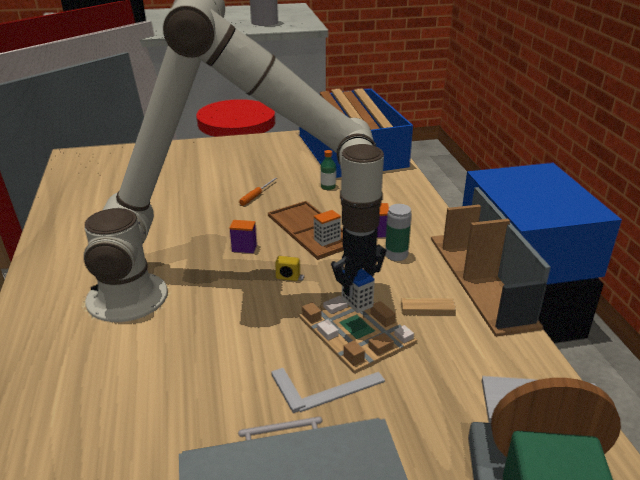

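The side view shows the blue tower upright in the gripper at (360,292), over the plot at (356,326). The orange tower stands in the tray at (326,229) and nothing else has moved. The arm is still and on target, so I'm handing in.

```bash
python3 -c "
from bench import *
print(job_done())"
```

```text
the job is handed in; nothing more can be done
None
```

I handed the job in with the heavier tower, the blue one (about 0.54 kg against 0.19 kg for orange), held still and upright, square and centred over the green plot with about 7 cm of air beneath it; the orange tower is standing in the tray.

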